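Swap the aquarium water samples and hold the settled one up to read

ROBOT

A 6-joint arm with a two-finger parallel gripper is mounted at the origin on the work surface. World frame = base frame: x ahead of the robot, y to its left, z up, the work surface at z = 0. Lengths are in m, angles in rad, forces in N, time in s.
With the tool pointing down it reaches from about 0.35 to 0.85 m from the base axis. Payload 8.1 kg.
Tool frame: the origin (TCP) lies at the very end of the fingers, on their centre line; the grasp point (between the pads) lies 19 mm behind it; z points along the fingers, y is the direction in which the jaws open and shut (so a half turn about z gives the same grasp; the last joint's range is limited). The gripper opens to 93 mm and grips with 3 to 60 N. Pads are 15 mm wide; open, the fingers measure 128 mm over their backs; the gripper's body (75 mm by 188 mm) begins 65 mm behind the grasp point.
Start: joints at [-1.293, 0.13, 1.488, -0, 1.523, -0.085], TCP at [0.213, -0.561, 0.187] pointing down, gripper open.
Joint ranges: [-2.96, 2.96], [-0.89, 2.26], [0.02, 2.5], [-1.34, 4.48], [0, 2.73], [-2.66, 2.66]. Speed limits (rad/s): [2.39, 2.39, 2.79, 3.14, 3.14, 3.14].

INTERFACE

Orientations are given as a unit quaternion [x, y, z, w].
In Python, from station import robot gives the robot as it stands.
- The arm moves only by the shell command python3 -m crank 'ROWS'. ROWS is text: rows parted by semicolons, each of 7 numbers parted by spaces: the shift along the tool's x, y, z in m, then the turn, a rotation vector about the tool's x, y, z in degrees, then the finger opening in m, from 0 to 0.093. A call has 1 to 8 rows; each row shifts and turns the commanded pose from where the row before left it, along the tool's axes as they then stand; what a row does not reach is not made up. A row lasts 1/8 s, in which the tool goes at most 62.5 mm and 10.7 degrees, less where a joint would pass 70% of its speed; a pose out of reach is approached as far as the arm can. A call is refused whole if a number of a shift passes 0.0625 or a number of a turn 10.7, either way. A call with a gripper value outside its range is refused whole. The fingers move at their own pace and stop on an object; the grip force is fixed at half the most. Time passes only in rows, so rows that do not move let the fingers close. It gives the time, the measured TCP pose, the force and the opening at its end, in the units of the state.
- robot.read_state(): the state, without advancing time (a new reading comes with each control period).
- robot.grab_frame(name): name is "scene" or "top" or "wrist"; returns a dict with "image" (384x512x3 uint8, red, green, blue), "fovy" (degrees; the focal length in pixels is half the picture's height over the tangent of half this angle, whatever the lens; pixels are square), "cx", "cy" (the principal point, pixels), "dist" ([k1, k2, p1, p2, k3] as OpenCV has them; the pictures are not rectified), "rvec" (rotation vector, rad) and "tvec" (3), from world to camera coordinates, as OpenCV has them. Camera axes: x right, y down, z forward; pixel columns grow to the right and rows downward; lengths in m; the calibration is good to about 2 mm. A picture is of the moment at which its call begins. There is no depth.
- robot.close_job(): hands the job in, once; it reports no verdict.
The state is a dict: "time": time; "qpos": joint angles; "joint_vel": joint speeds; "tau": joint torques, N m; "position": TCP position; "orientation": TCP orientation; "contact_force": force on the tool from outside, world axes, zero at the start; "torque": the same for the moment, N m; "gripper_width": opening from 0.0 (shut) to 1.0 (fully open).
Only numpy, scipy, OpenCV 4.12 (cv2) and the standard library are available. Lean on these libraries where they do the work, as an engineer would, in place of code of your own. Each camera call takes 0.05 s, during which the arm holds its last target.

TASK

First draw the short vial out of the white foam block, lower it into the free hole of the black tube rack (the hole with the flat ring around it) until it stands fully down, and let it go. Then draw the tallest tube straight up out of the rack until it is clear, lean it to about 45 degrees, and finish still holding it there in the gripper, motionless, with its lowest point at least 15 cm above the bench and touching nothing else. Leave the middle-sized tube in its hole and do not shift the air pump, the ornament or the food jar.

Things in the scene. Friction and masses are not known exactly. Their poses are not given: they have to be found in the camera images.
- rack: Black plastic tube rack, fixed to the bench: a block 56 (x) x 200 (y) x 60 (z) mm. Origin at the centre of its underside, z up; its three holes lie in a row along its y axis at y = -70, 0 and +70 mm (x = 0). Each is blind, 24.5 mm in diameter, 45 mm deep, with its flat floor 15 mm above the bench and a 2 mm chamfer at the mouth. One holds the tall tube, one the middle-sized tube, one is free; which is which varies. Stands turned up to 0.4 rad.
- marker: Flat white plastic ring, 38 mm outside, 29 mm inside, 2 mm thick, fixed on top of the rack round the mouth of the free hole. Origin on the hole's axis at the rack's top face, 60 mm above the bench.
- foam: White foam packing block, fixed to the bench, 100 x 100 x 60 mm, origin at the centre of its underside; one blind pocket in the middle of its top, 25 mm in diameter, 35 mm deep, in which the short vial stands.
- vial: Short capped vial, loose, 95 mm long, about 40 g: glass barrel 22 mm in diameter with a tapered foot, topped by a blue screw cap 26 mm in diameter and 30 mm tall. Origin at the centre of its foot, z along the barrel to the cap. Starts upright in the foam pocket with the foot 25 mm above the bench; fully down in the rack its foot is 15 mm above the bench.
- tall_tube: Tall capped sample tube, loose, 145 mm long, about 60 g; same 22 mm barrel and the same 26 mm x 30 mm blue cap. Origin at the centre of its foot, z along the barrel to the cap. Starts upright in a rack hole, foot 15 mm and top 160 mm above the bench.
- mid_tube: Middle-sized capped tube, loose, 110 mm long, same barrel and cap, origin at the centre of its foot; stands in a rack hole (top 125 mm above the bench) and is to be left there.
- pump: Bystander: teal aquarium air pump on rubber feet, 75 x 125 x 67 mm, loose; origin at the centre of its underside.
- ornament: Bystander: treasure-chest aquarium ornament, stone and terracotta, 75 x 110 x 85 mm, loose; origin at the centre of its underside.
- jar: Bystander: white food jar with a black lid, 64 mm in diameter, 95 mm tall, loose; origin at the centre of its underside.
Mind the look-alikes: they are no part of the job. Leave any yellow look-alike of the mid_tube alone.

How it is judged:
On the way, in this order (a step that is already met when the one before it is completed fails the run):
1. the vial is lowered, gripped, into the free hole of the rack (horizontal distance between vial and marker below 0.006 m and z of vial in the frame of rack below 0.045 m and contact force between vial and the fingers above 0.5 N), for 0.05 s.
2. the vial stands fully down in the free hole, released (horizontal distance between vial and marker below 0.005 m and z of vial in the frame of rack below 0.019 m and angle between vial's own z axis and vertical below 0.15 rad and contact force between vial and the fingers below 0.1 N), for 0.2 s.
3. the tall tube is drawn up clear of the rack in the gripper, still about upright (z of tall_tube in the frame of rack above 0.062 m and angle between tall_tube's own z axis and vertical below 0.4 rad and contact force between tall_tube and the fingers above 0.5 N), for 0.05 s.
At the end, for the whole second after the job is handed in: Tall tube held still in the fingers, touching nothing else, leaning 33 to 57 degrees from upright, cap up, foot over 140 mm above the bench; vial released and upright in the free hole, within 5 mm of its axis and 4 mm of its floor; middle-sized tube still in its hole (all of step 2 and angle between tall_tube's own z axis and vertical between 0.58 and 0.99 rad and height (world z) of tall_tube above 0.14 m and contact force between tall_tube and the fingers above 0.5 N and linear speed of tall_tube below 0.03 m/s and angular speed of tall_tube below 0.2 rad/s and contact force between tall_tube and rack below 0.1 N and contact force between tall_tube and foam below 0.1 N and contact force between tall_tube and vial below 0.1 N and contact force between tall_tube and mid_tube below 0.1 N and contact force between tall_tube and pump below 0.1 N and contact force between tall_tube and ornament below 0.1 N and contact force between tall_tube and jar below 0.1 N and distance of mid_tube from where it was at the start of the episode below 0.015 m and angle between mid_tube's own z axis and vertical below 0.2 rad); the arm keeps its last pose, push and grip.
It fails at once if the middle-sized tube is pulled out, knocked or tipped (not (distance of mid_tube from where it was at the start of the episode below 0.015 m and angle between mid_tube's own z axis and vertical below 0.2 rad)).
It fails at once if the air pump is shifted by more than 30 mm (distance of pump from where it was at the start of the episode above 0.03 m).
It fails at once if the ornament is shifted by more than 30 mm (distance of ornament from where it was at the start of the episode above 0.03 m).
It fails at once if the food jar is shifted by more than 30 mm (distance of jar from where it was at the start of the episode above 0.03 m).
It also fails if it takes over 56 s, if anything falls off the work surface, if the arm or the gripper's body presses on something with over 40 N, if the wrist force passes 120 N, or if a joint passes its speed limit or range.

## Working session

There is one attempt and no reset: what is moved stays moved. The work goes in short steps, Python scripts to look and compute and a shell command to move; the robot and the scene stay as the last step left them, time stands still between calls to the robot, and variables do not carry over. Pictures are saved under pics/ and viewed, and the job is handed in when it is done.

```bash
mkdir -p pics; ls
python3 - <<'E'
from station import robot
import cv2,json
print(robot.read_state())
for n in("scene","top","wrist"):
    f=robot.grab_frame(n); cv2.imwrite(f"pics/{n}0.png",f["image"][:,:,::-1])
    print(n,{k:v for k,v in f.items() if k!="image"})
E
```

```text
pics
{'time': 0.0, 'qpos': array([-1.29339873e+00,  1.31175491e-01,  1.48926531e+00, -1.85086009e-05,
        1.52295292e+00, -8.53994301e-02]), 'joint_vel': array([-1.43629933e-05,  1.12881290e-03, -2.94612958e-04, -8.91510938e-04,
       -1.28913688e-03,  8.06154355e-04]), 'tau': array([-3.72037484e-04, -5.59848726e+01, -4.91762638e+01,  7.67915184e-02,
        3.59352725e-02, -1.54548229e-04]), 'position': array([ 0.21278168, -0.56035362,  0.18618658]), 'orientation': array([ 9.83591876e-01,  1.80405685e-01, -9.55186701e-05, -8.95503788e-04]), 'contact_force': array([-0.29109846, -0.2892687 , -0.49549765]), 'torque': array([-0.00581915,  0.05516673,  0.03148029]), 'gripper_width': 1.0037837305886768}
scene {'fovy': 46.239506458231354, 'cx': 253.6607651834961, 'cy': 194.93711141613522, 'dist': array([-0.0169165,  0.       ,  0.       ,  0.       ,  0.       ]), 'rvec': array([ 1.35468072,  2.22432974, -0.86590787]), 'tvec': array([ 0.29781658, -0.33628596,  1.71054223])}
top {'fovy': 56.744743649977366, 'cx': 256.74576649865963, 'cy': 191.1367379253155, 'dist': array([-0.10800254,  0.        ,  0.        ,  0.        ,  0.        ]), 'rvec': array([ 2.17418741, -2.13118394,  0.15090688]), 'tvec': array([-0.03137613,  0.60354899,  1.03755292])}
wrist {'fovy': 61.63661742103667, 'cx': 253.31573606917567, 'cy': 191.7096279018146, 'dist': array([-0.02776273,  0.        ,  0.        ,  0.        ,  0.        ]), 'rvec': array([-2.4179005 ,  1.66933435,  0.20240445]), 'tvec': array([-0.59985262, -0.02706191,  0.38822045])}
```

View pics/scene0.png

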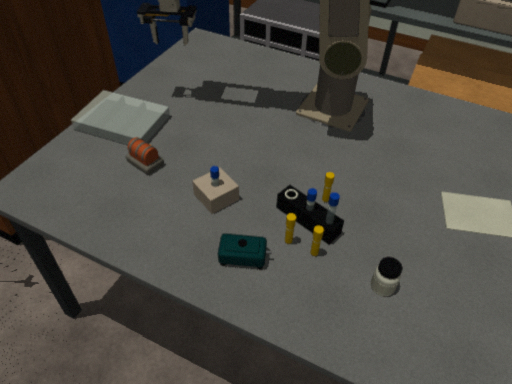

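View pics/top0.png

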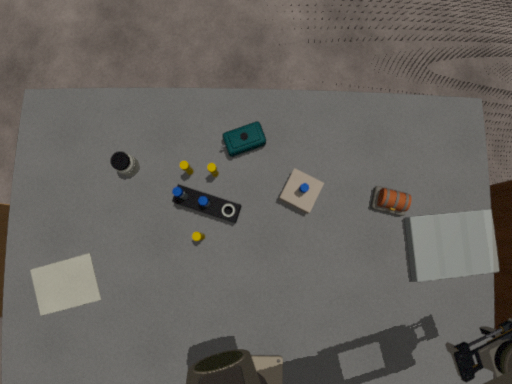

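View pics/wrist0.png

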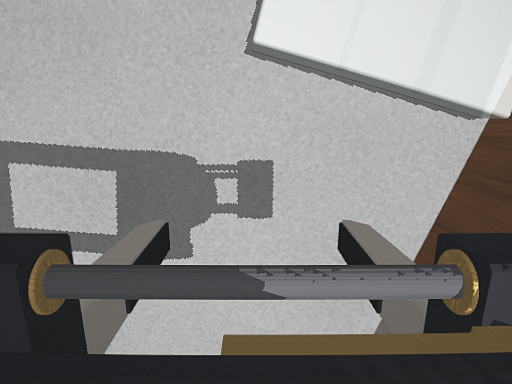

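The scene shows the rack near (310,213) with its ring at (291,195), the blue-capped foam vial at (215,173), and three yellow look-alikes around the rack. I'll enlarge the crops and measure.

Run:
```python
import cv2
s=cv2.imread("pics/scene0.png");t=cv2.imread("pics/top0.png")
a=cv2.resize(s[145:275,185:350],None,fx=4.5,fy=4.5,interpolation=cv2.INTER_CUBIC);cv2.imwrite("pics/sc.png",a)
a=cv2.resize(t[115:250,165:335],None,fx=4.4,fy=4.4,interpolation=cv2.INTER_CUBIC);cv2.imwrite("pics/tc.png",a)
```

```text
(no output)
```

View pics/sc.png

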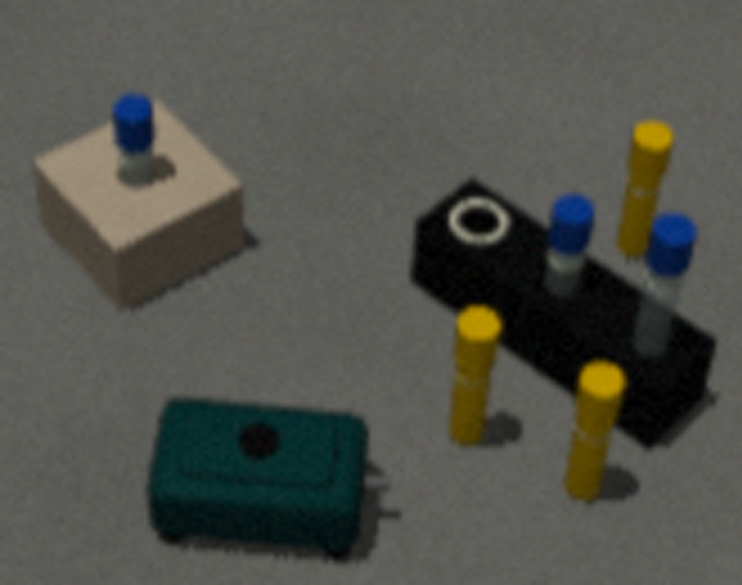

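View pics/tc.png

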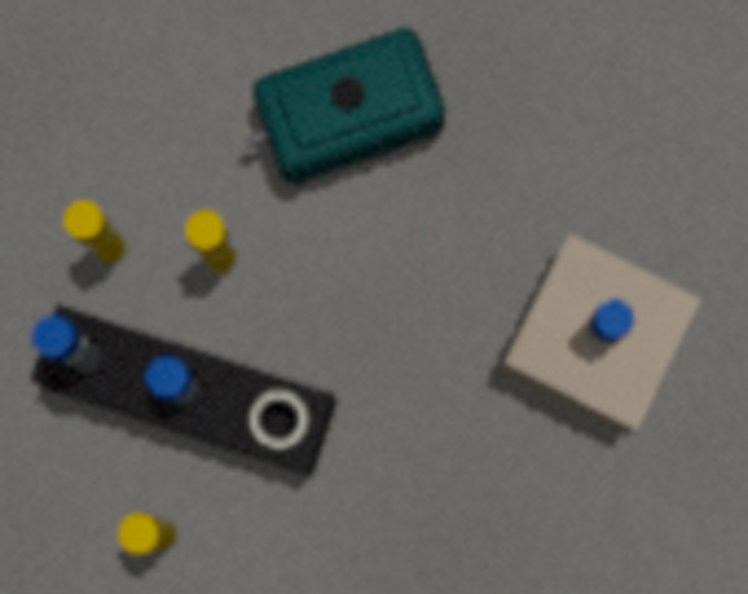

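```bash
cat > h.py <<'E'
import numpy as np,cv2
from station import robot
def cam(f):
    h=f["image"].shape[0];fl=h/2/np.tan(np.radians(f["fovy"])/2)
    K=np.array([[fl,0,f["cx"]],[0,fl,f["cy"]],[0,0,1]]);R=cv2.Rodrigues(f["rvec"])[0]
    return K,np.asarray(f["dist"],float),R,np.asarray(f["tvec"]).reshape(3)
def ray(c,p):
    K,d,R,t=c;n=cv2.undistortPoints(np.array([[p]],float),K,d)[0,0]
    v=R.T@np.array([n[0],n[1],1]);return -R.T@t,v/np.linalg.norm(v)
def tri(obs):
    A=np.zeros((3,3));b=np.zeros(3);L=[]
    for c,p in obs:
        o,v=ray(c,p);P=np.eye(3)-np.outer(v,v);A+=P;b+=P@o;L.append((o,P))
    x=np.linalg.solve(A,b);return x,[np.linalg.norm(P@(x-o)) for o,P in L]
def atz(c,p,z):
    o,v=ray(c,p);return o+v*(z-o[2])/v[2]
def proj(c,X):
    K,d,R,t=c;return cv2.projectPoints(np.array([X],float),cv2.Rodrigues(R)[0],t,K,d)[0][0,0]
E
python3 - <<'E'
from h import *
S=cam(robot.grab_frame("scene"));T=cam(robot.grab_frame("top"))
np.set_printoptions(precision=4,suppress=True)
D={"vial":((133,103),(614,318)),"mid":((573,205),(170,375)),"tall":((672,226),(56,334)),"ring":((479,221),(278,419)),
"y1":((653,134),(139,534)),"y2":((480,320),(206,229)),"y3":((602,376),(85,219))}
Z=dict(vial=.12,mid=.125,tall=.16,ring=.062,y1=.11,y2=.11,y3=.11)
for k,(a,b) in D.items():
    a=((a[0]+.5)/4.5-.5+185,(a[1]+.5)/4.5-.5+145);b=((b[0]+.5)/4.4-.5+165,(b[1]+.5)/4.4-.5+115)
    x,e=tri([(S,a),(T,b)]);print(k,x,np.round(e,4),atz(S,a,Z[k])[:2],atz(T,b,Z[k])[:2])
st=robot.read_state();print(st["time"])
W=cam(robot.grab_frame("wrist"));R=cv2.Rodrigues
from scipy.spatial.transform import Rotation as Ro
Rt=Ro.from_quat(st["orientation"]).as_matrix();print("tool",Rt,"\ncam in tool",Rt.T@(-W[2].T@W[3]-st["position"]),"\n",Rt.T@W[2].T)
E
```

```text
vial [ 0.608  -0.1531  0.1228] [0.0009 0.0009] [ 0.6057 -0.1556] [ 0.6081 -0.1527]
mid [0.5646 0.1301 0.1266] [0.0006 0.0006] [0.5629 0.1302] [0.565  0.1297]
tall [0.5849 0.1965 0.1601] [0.0004 0.0004] [0.5846 0.1968] [0.5851 0.1961]
ring [0.5439 0.065  0.0605] [0.0004 0.0004] [0.5455 0.0651] [0.5437 0.0652]
y1 [0.4645 0.1481 0.1086] [0.0001 0.0001] [0.4659 0.1483] [0.4644 0.148 ]
y2 [0.6625 0.1127 0.1109] [0.0005 0.0005] [0.6616 0.1129] [0.6629 0.1123]
y3 [0.668  0.1921 0.1104] [0.0001 0.0001] [0.6677 0.1922] [0.6681 0.1921]
0.25
tool [[ 0.9349  0.3549 -0.0003]
 [ 0.3549 -0.9349  0.0008]
 [ 0.     -0.0009 -1.    ]] 
cam in tool [ 0.0654  0.0006 -0.1966] 
 [[-0.0007 -0.9714 -0.2375]
 [ 1.     -0.0008  0.0004]
 [-0.0005 -0.2375  0.9714]]
```

```bash
python3 -m crank '0 0 0 0 0 -10.4 0.093;0 0 0 0 0 -10.4 0.093;0 0 0 0 0 -10.4 0.07;0 0 0 0 0 -10.4 0.07;0 0 0 0 0 -10.4 0.07;0.04 0.02 0 0 0 0 0.07;0.05 0.025 0 0 0 0 0.07;0.05 0.025 0 0 0 0 0.07'; python3 -m crank '0.05 0.025 0 0 0 0 0.06;0.05 0.025 0 0 0 0 0.06;0.05 0.025 0 0 0 0 0.06;0.05 0.025 0 0 0 0 0.06;0.05 0.025 0 0 0 0 0.06;0.05 0.025 0 0 0 0 0.06;0.04 0.02 0 0 0 0 0.06;0 0 0 0 0 0 0.06'
```

```text
time: 1.3
position: [0.322, -0.4468, 0.1872]
orientation: [0.805, 0.593, 0.0, 0.0]
contact_force: [0.9, -0.6, 0.2]
gripper_width: 0.757
time: 2.3
position: [0.5857, -0.1707, 0.1869]
orientation: [0.804, 0.595, 0.0, -0.0]
contact_force: [-0.2, -0.7, 0.3]
gripper_width: 0.645
```

```bash
cat > look.py <<'E'
import sys
from h import *
import pickle
f=robot.grab_frame("wrist");n=sys.argv[1];cv2.imwrite(f"pics/{n}.png",f["image"][:,:,::-1]);pickle.dump(cam(f),open(n+".pkl","wb"))
E
python3 look.py w1; python3 -m crank '0.022 0.02 0 0 0 0 0.06;0 0 0 0 0 0 0.06'; python3 look.py w2
```

```text
time: 2.6
position: [0.6099, -0.1587, 0.187]
orientation: [0.805, 0.593, -0.0, -0.0]
contact_force: [-1.0, 0.5, 0.2]
gripper_width: 0.644
```

View pics/w1.png

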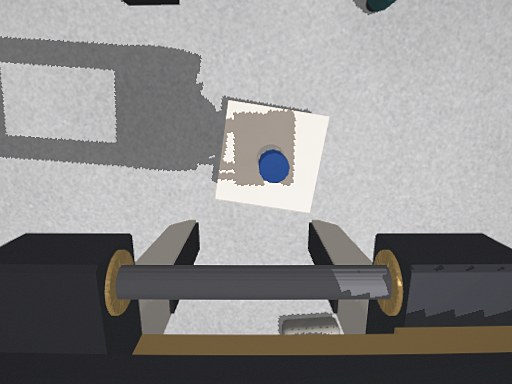

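View pics/w2.png

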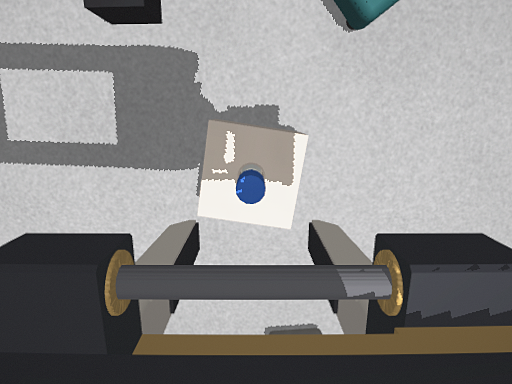

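The blue cap, standing in the white foam, is at about (274,166) in w1 and (250,187) in w2. It is the only blue cap in the foam.

Run:
```python
from h import *
import pickle
np.set_printoptions(precision=4,suppress=True)
a,b=[pickle.load(open(n+".pkl","rb")) for n in("w1","w2")]
for n in("w1","w2"):
    im=cv2.imread(f"pics/{n}.png").astype(int);m=(im[:,:,0]>im[:,:,2]+60)&(im[:,:,0]>90);m[:130]=0
    y,x=np.nonzero(m);print(n,x.min(),x.max(),y.min(),y.max(),x.mean(),y.mean())
pa,pb=(274,166.5),(250.5,187)
print(tri([(a,pa),(b,pb)]),atz(a,pa,.12),atz(b,pb,.12))
st=robot.read_state();print(st["position"])
```

```text
w1 259 288 150 182 273.1316129032258 166.20387096774195
w2 236 264 170 203 250.09664948453607 186.81185567010309
(array([ 0.6089, -0.1561,  0.1114]), [np.float64(0.00032828849925647263), np.float64(0.0003282884992566644)]) [ 0.6089 -0.1549  0.12  ] [ 0.6094 -0.1539  0.12  ]
[ 0.6093 -0.1592  0.187 ]
```

```bash
python3 -m crank '0.005 -0.0015 0 0 0 0 0.06;0 0 0.03 0 0 0 0.06;0 0 0.03 0 0 0 0.055;0 0 0.025 0 0 0 0.05;0 0 0.015 0 0 0 0.05;0 0 0 0 0 0 0.05'; python3 look.py w3
```

```text
time: 3.4
position: [0.6087, -0.1532, 0.0862]
orientation: [0.805, 0.593, -0.001, -0.001]
contact_force: [-0.2, 0.1, 0.2]
gripper_width: 0.538
```

View pics/w3.png

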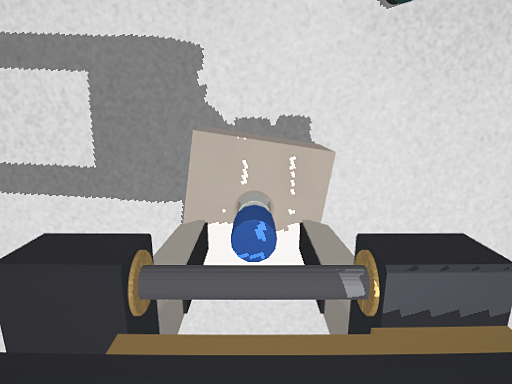

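The cap is at (254,235), centred between the jaws. Now closing.

```bash
python3 -m crank '0 0 0 0 0 0 0.02;0 0 0 0 0 0 0.015;0 0 0 0 0 0 0.015;0 0 0 0 0 0 0.015;0 0 0 0 0 0 0.015;0 0 0 0 0 0 0.015'; python3 -m crank '0 0 -0.015 0 0 0 0.015;0 0 -0.02 0 0 0 0.015;0 0 -0.02 0 0 0 0.015;0 0 -0.02 0 0 0 0.015;0 0 -0.02 0 0 0 0.015;0 0 0 0 0 0 0.015'; python3 look.py w4
```

```text
time: 4.2
position: [0.6106, -0.1534, 0.0885]
orientation: [0.805, 0.593, 0.001, 0.001]
contact_force: [-0.7, 1.5, 6.4]
gripper_width: 0.16
time: 4.95
position: [0.6114, -0.1536, 0.1852]
orientation: [0.805, 0.593, 0.001, 0.002]
contact_force: [0.4, -0.0, -0.4]
gripper_width: 0.158
```

View pics/w4.png

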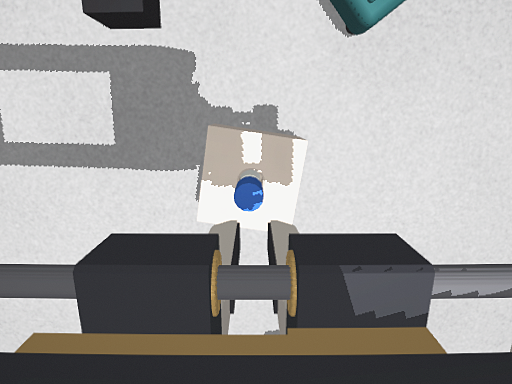

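The grip missed: the fingers went to the commanded 15 mm and the vial is still in the foam. I'll look again before retrying.

Run:
```python
from h import *
import pickle
np.set_printoptions(precision=4,suppress=True)
s=robot.grab_frame("scene");t=robot.grab_frame("top")
cv2.imwrite("pics/s1.png",s["image"][:,:,::-1]);cv2.imwrite("pics/t1.png",t["image"][:,:,::-1])
a=cv2.resize(s["image"][100:230,165:295,::-1],None,fx=4.5,fy=4.5,interpolation=cv2.INTER_CUBIC)
cv2.imwrite("pics/s1c.png",a)
c=pickle.load(open("w3.pkl","rb"))
w=cv2.imread("pics/w3.png");
for z in(.12,.105,.09,.06):print(z,proj(c,(.609,-.154,z)))
for z in(.086,.105):print("tcp",z,proj(c,(.6087,-.1532,z)))
cv2.imwrite("pics/w3c.png",cv2.resize(w[170:300,150:350],None,fx=4,fy=4,interpolation=cv2.INTER_CUBIC))
```

```text
0.12 [253.3204 238.1277]
0.105 [253.3716 228.4459]
0.09 [253.4154 220.1505]
0.06 [253.4865 206.6796]
tcp 0.086 [252.6096 217.1347]
tcp 0.105 [252.4752 227.3563]
```

View pics/w3c.png

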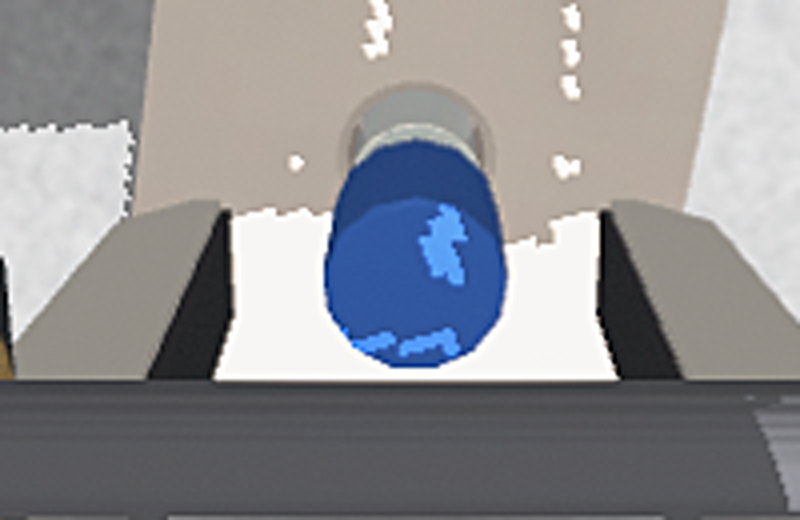

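View pics/s1c.png

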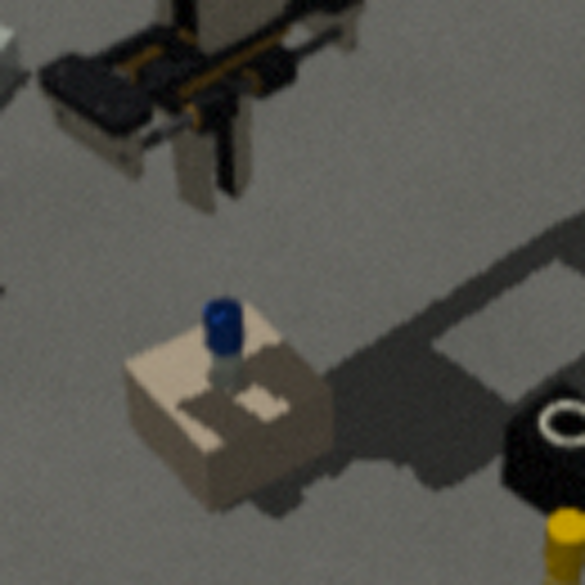

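Run:
```python
from h import *
np.set_printoptions(precision=4,suppress=True)
s=robot.grab_frame("scene");t=robot.grab_frame("top");S=cam(s);T=cam(t)
st=robot.read_state();p=st["position"];print(p,st["time"])
for c,f,n,o in((S,s,"s",(170,100)),(T,t,"t",(260,150))):
    im=f["image"][:,:,::-1];k=6
    a=cv2.resize(im[o[1]:o[1]+95,o[0]:o[0]+110],None,fx=k,fy=k,interpolation=cv2.INTER_CUBIC)
    for dz,col in((0,(0,0,255)),(.019,(0,255,0)),(.03,(255,255,0))):
        q=proj(c,p+[0,0,dz]);print(n,dz,q);cv2.circle(a,tuple(int((q[i]-o[i]+.5)*k) for i in(0,1)),3,col,-1)
    cv2.imwrite(f"pics/tip_{n}.png",a)
```

```text
[ 0.6092 -0.1529  0.1808] 5.2
s 0 [213.2722 152.6761]
s 0.019 [212.9176 147.4925]
s 0.03 [212.7087 144.4382]
t 0 [307.3871 183.1008]
t 0.019 [308.4534 181.9477]
t 0.03 [309.0905 181.2585]
```

View pics/tip_s.png

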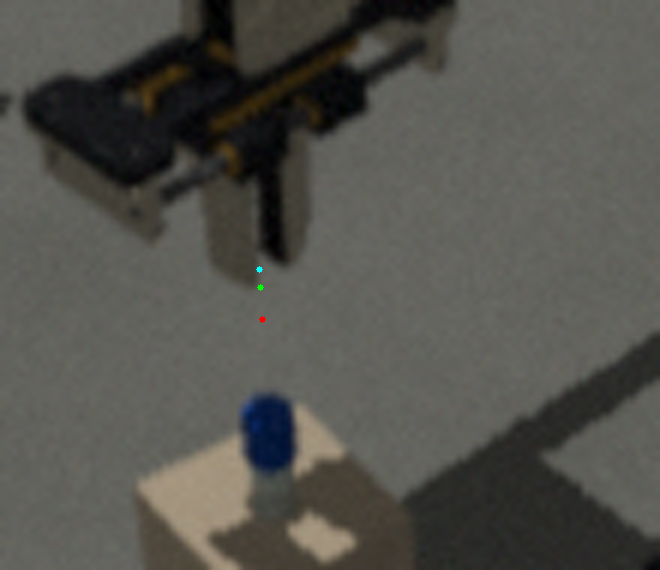

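View pics/tip_t.png

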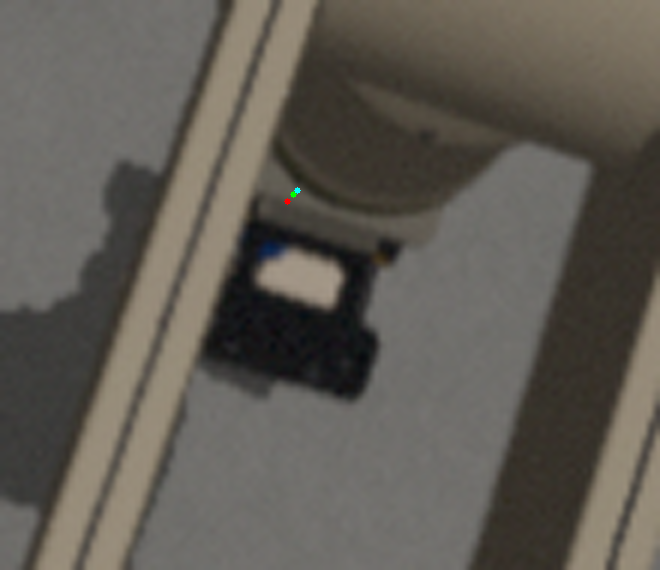

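The pictures settle it. In the scene view the real fingertips are at about (213,145), while the reported TCP projects to (213,153). So the fingers end about 28–30 mm short of the reported TCP. That explains the up-force: the tips slid over the top edge of the cap. I'll allow for this offset and go about 29 mm lower.

```bash
python3 -m crank '-0.001 0 0 0 0 0 0.055;-0.001 0 0 0 0 0 0.055;0 0 0.03 0 0 0 0.055;0 0 0.03 0 0 0 0.055;0 0 0.03 0 0 0 0.055;0 0 0.02 0 0 0 0.055;0 0 0.013 0 0 0 0.055;0 0 0 0 0 0 0.055'; python3 look.py w5
```

```text
time: 6.2
position: [0.6088, -0.1549, 0.0585]
orientation: [0.805, 0.593, -0.0, -0.001]
contact_force: [0.1, 0.0, 0.4]
gripper_width: 0.589
```

View pics/w5.png

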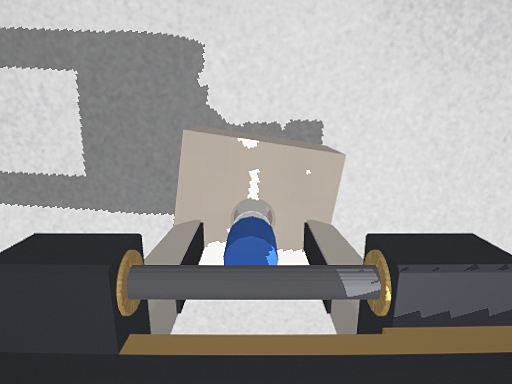

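The cap at (251,245) now sits deep between the fingers. Closing.

```bash
python3 -m crank '0 0 0 0 0 0 0.02;0 0 0 0 0 0 0.015;0 0 0 0 0 0 0.015;0 0 0 0 0 0 0.015;0 0 0 0 0 0 0.015;0 0 0 0 0 0 0.015'
```

```text
time: 7.0
position: [0.6096, -0.1552, 0.0597]
orientation: [0.805, 0.593, 0.0, 0.0]
contact_force: [-0.9, -0.2, 3.7]
gripper_width: 0.276
```

Gripped at 25.7 mm, which is the cap diameter. Lifting.

```bash
python3 -m crank '0 0 -0.01 0 0 0 0.01;0 0 -0.02 0 0 0 0.01;0 0 -0.02 0 0 0 0.01;0 0 -0.02 0 0 0 0.01;0 0 -0.02 0 0 0 0.01;0 0 -0.01 0 0 0 0.01;0 0 -0.01 0 0 0 0.01;0 0 0 0 0 0 0.01'
python3 - <<'E'
from h import *
s=robot.grab_frame("scene");o=(160,90)
cv2.imwrite("pics/s2.png",cv2.resize(s["image"][90:220,160:310,::-1],None,fx=4.5,fy=4.5,interpolation=cv2.INTER_CUBIC))
E
python3 look.py w6
```

```text
time: 8.0
position: [0.6097, -0.1552, 0.1699]
orientation: [0.805, 0.593, 0.0, 0.0]
contact_force: [0.4, 0.3, -0.3]
gripper_width: 0.274
```

View pics/s2.png

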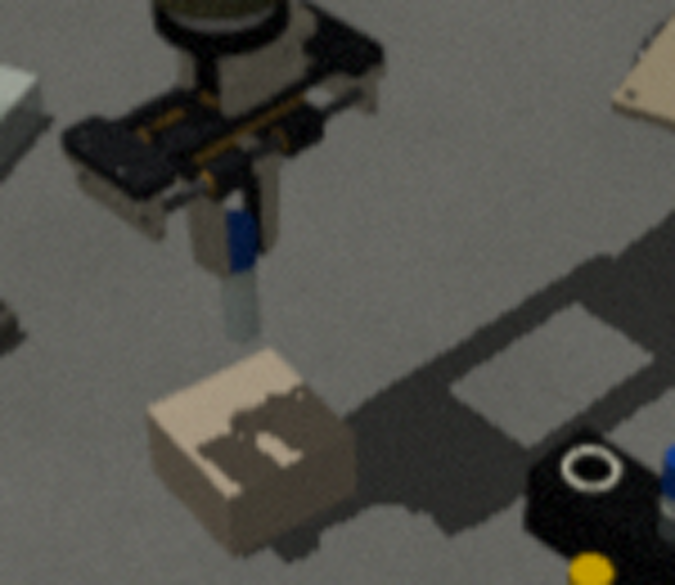

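View pics/w6.png

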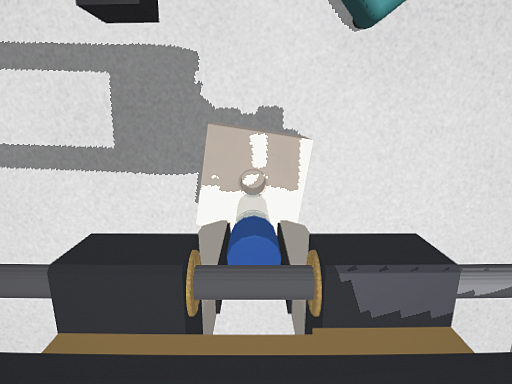

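The vial is hanging upright in the gripper, foot at about (240,335) in the crop and clear of the foam. Moving toward the rack, stopping short to measure the ring.

```bash
python3 -m crank '0.02 -0.02 0 0 0 0 0.01;0.025 -0.025 0 0 0 0 0.01;0.025 -0.025 0 0 0 0 0.01;0.025 -0.025 0 0 0 0 0.01;0.02 -0.02 0 0 0 0 0.01;0.01 -0.01 0 0 0 0 0.01;0 0 0 0 0 0 0.01;0 0 0 0 0 0 0.01'; python3 look.py w7;python3 -m crank '0.025 0 0 0 0 0 0.01;0 0 0 0 0 0 0.01;0 0 0 0 0 0 0.01';python3 look.py w8
```

```text
time: 9.1
position: [0.5273, 0.0006, 0.1691]
orientation: [0.805, 0.593, -0.0, 0.0]
contact_force: [0.9, -0.7, 0.6]
gripper_width: 0.273
time: 9.52
position: [0.5344, 0.0244, 0.1691]
orientation: [0.805, 0.593, -0.0, 0.0]
contact_force: [0.2, -0.3, -0.3]
gripper_width: 0.274
```

View pics/w7.png

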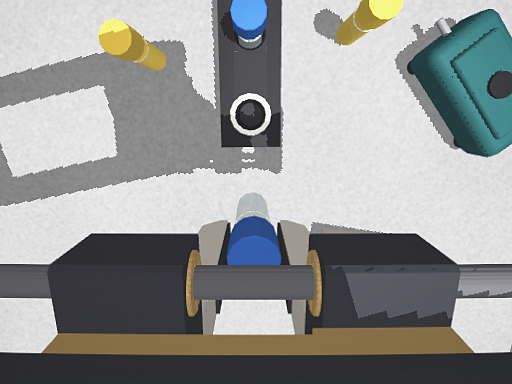

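View pics/w8.png

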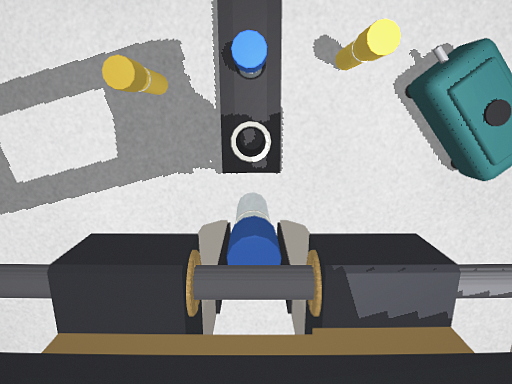

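Run:
```python
from h import *
import pickle
from scipy.spatial.transform import Rotation as Ro
np.set_printoptions(precision=4,suppress=True)
a,b=[pickle.load(open(n+".pkl","rb")) for n in("w7","w8")]
for n in("w7","w8"):
    w=cv2.imread(f"pics/{n}.png");y0=80 if n=="w7" else 108
    cv2.imwrite(f"pics/{n}r.png",cv2.resize(w[y0:y0+65,210:290],None,fx=8,fy=8,interpolation=cv2.INTER_CUBIC))
w=cv2.imread("pics/w8.png");cv2.imwrite("pics/w8v.png",cv2.resize(w[180:275,190:310],None,fx=6,fy=6,interpolation=cv2.INTER_CUBIC))
pa,pb=(250.5,114.5),(250.5,141.5)
print(tri([(a,pa),(b,pb)]),atz(a,pa,.062),atz(b,pb,.062))
st=robot.read_state();print(st["position"],st["orientation"])
R=Ro.from_quat(st["orientation"]).as_matrix()
d=atz(b,pb,.062)-st["position"];print("tool delta",R.T@d)
for z in(-.0603,.0347):
    print(z,proj(b,st["position"]+R@[0,0,z]))
```

```text
(array([0.5439, 0.062 , 0.0594]), [np.float64(0.00018559590533158147), np.float64(0.00018559590533151357)]) [0.5441 0.0619 0.062 ] [0.5438 0.0622 0.062 ]
[0.5343 0.0244 0.1691] [ 0.8051  0.5931 -0.0002  0.    ]
tool delta [ 0.039  -0.0021  0.1071]
-0.0603 [252.2816 258.5967]
0.0347 [252.6537 202.6305]
```

View pics/w8r.png

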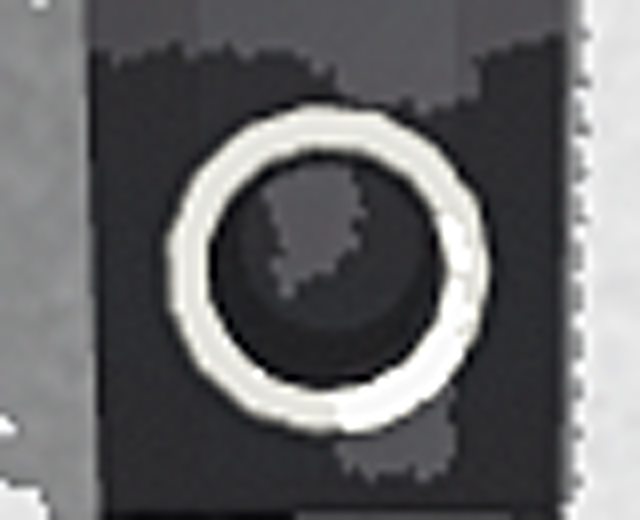

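View pics/w8v.png

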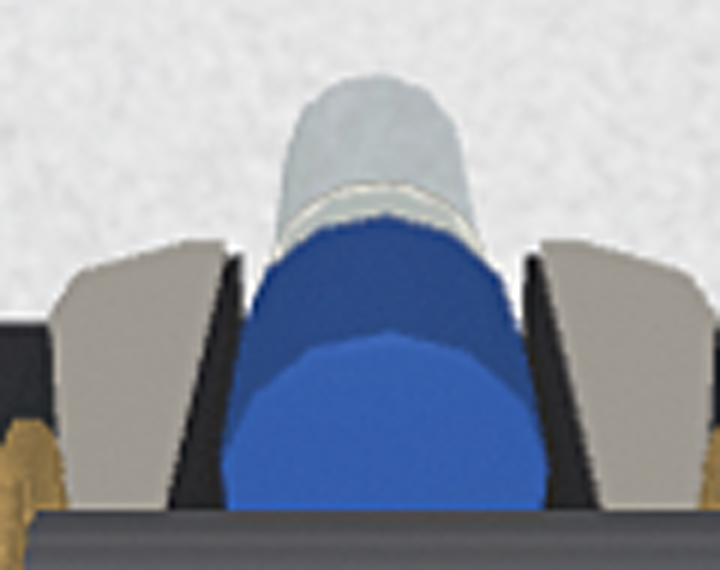

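Run:
```python
from h import *
import pickle
from scipy.spatial.transform import Rotation as Ro
b=pickle.load(open("w8.pkl","rb"));st=robot.read_state();R=Ro.from_quat(st["orientation"]).as_matrix()
for dx in(-.003,0,.003):
    print(dx,"captop edge",proj(b,st["position"]+R@[dx+.013,0,-.0603])[1],"cap bottom edge",proj(b,st["position"]+R@[dx+.013,0,-.0303])[1],[proj(b,st["position"]+R@[dx+r,0,z])[1] for r,z in((.008,.0347),(.011,.0307),(.011,.0277))])
print(atz(b,(250.5,141),.062), R.T@(atz(b,(250.5,141),.062)-st["position"]))
```

```text
-0.003 captop edge 238.25031367280488 cap bottom edge 217.33692400649215 [np.float64(196.1422816253032), np.float64(193.53417489724768), np.float64(194.55024632576828)]
0 captop edge 232.00905185556422 cap bottom edge 212.05009972208975 [np.float64(192.21808184705498), np.float64(189.52471739777405), np.float64(190.49328641655634)]
0.003 captop edge 225.70333341040543 cap bottom edge 206.71874919895578 [np.float64(188.2702730902255), np.float64(185.49073182701102), np.float64(186.41116743208391)]
[0.54395528 0.0626794  0.062     ] [ 0.03951312 -0.00211296  0.10705684]
```

```bash
python3 -m crank '0.02 -0.001 0 0 0 0 0.01;0.015 -0.001 0 0 0 0 0.01;0.006 0 0 0 0 0 0.01;0 0 0.02 0 0 0 0.01;0 0 0.02 0 0 0 0.01;0 0 0.01 0 0 0 0.01;0 0 0 0 0 0 0.01;0 0 0 0 0 0 0.01'; python3 look.py w9
python3 - <<'E'
from h import *
import pickle
from scipy.spatial.transform import Rotation as Ro
b=pickle.load(open("w9.pkl","rb"));st=robot.read_state();R=Ro.from_quat(st["orientation"]).as_matrix()
print(st["position"],(R.T@(np.array([.54395,.0627,.062])-st["position"])).round(4))
w=cv2.imread("pics/w9.png");cv2.imwrite("pics/w9v.png",cv2.resize(w[160:275,180:320],None,fx=5.5,fy=5.5,interpolation=cv2.INTER_CUBIC))
E
```

```text
time: 10.58
position: [0.5449, 0.0648, 0.1197]
orientation: [0.805, 0.593, 0.0, 0.0]
contact_force: [-0.1, -0.8, -0.3]
gripper_width: 0.276
[0.54510821 0.06482919 0.12003014] [-0.0024 -0.0005  0.058 ]
```

View pics/w9v.png

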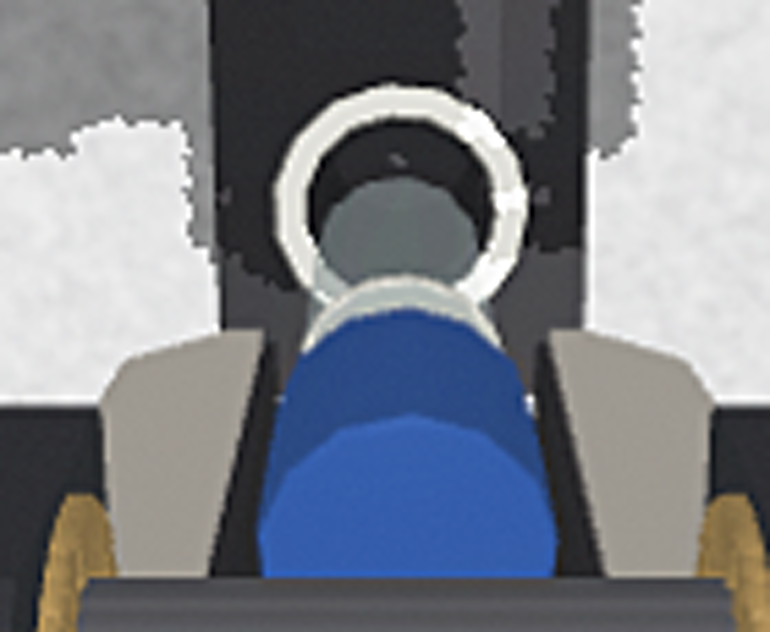

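Run:
```python
from h import *
import pickle
from scipy.spatial.transform import Rotation as Ro
b=pickle.load(open("w9.pkl","rb"));st=robot.read_state();R=Ro.from_quat(st["orientation"]).as_matrix()
p=st["position"]
q=(R.T@(np.array([.54395,.0627,.062])-p))
print("ring top edge",proj(b,p+R@(q+[.019,0,0])),"inner top",proj(b,p+R@(q+[.0145,0,0])), [proj(b,p+R@(q+[0,s,0])) for s in(-.019,.019)])
print("obs ring top edge v",160+84/5.5-.4,"inner",160+117/5.5-.4,"foot",160+176/5.5-.4)
for dx in(-.003,-.0017,0):print(dx,proj(b,p+R@[dx+.011,0,.0307]),proj(b,p+R@[dx+.008,0,.0347]))
```

```text
ring top edge [252.35583097 174.72543693] inner top [252.36395969 180.21519984] [array([229.13975474, 197.61659914]), array([275.64235526, 197.5868233 ])]
obs ring top edge v 174.87272727272727 inner 180.87272727272727 foot 191.6
-0.003 [253.00351522 193.38917374] [253.01439011 196.00327403]
-0.0017 [253.00175166 191.65202566] [253.01267402 194.30307387]
0 [252.99943918 189.37341586] [253.01042385 192.07304143]
```

Ring and vial foot line up to within 1 mm in the crop: ring centre is about (400,209) and the foot (399,·). Inserting.

```bash
python3 -m crank '-0.0006 -0.0003 0.008 0 0 0 0.01;0 0 0.01 0 0 0 0.01;0 0 0.01 0 0 0 0.01;0 0 0.004 0 0 0 0.01;0 0 0 0 0 0 0.01'; python3 -m crank '0 0 0.01 0 0 0 0.01;0 0 0.01 0 0 0 0.01;0 0 0.01 0 0 0 0.01;0 0 0 0 0 0 0.01'
```

```text
time: 11.25
position: [0.5437, 0.0644, 0.0867]
orientation: [0.805, 0.593, -0.0, -0.0]
contact_force: [0.1, -0.7, 0.5]
gripper_width: 0.274
time: 11.75
position: [0.5434, 0.0643, 0.056]
orientation: [0.805, 0.593, -0.001, -0.0]
contact_force: [-0.4, -0.3, -0.6]
gripper_width: 0.273
```

```bash
python3 -m crank '0 0 0.004 0 0 0 0.01;0 0 0.002 0 0 0 0.01;0 0 0 0 0 0 0.01;0 0 0 0 0 0 0.01'
```

```text
time: 12.25
position: [0.5442, 0.0645, 0.0514]
orientation: [0.805, 0.593, 0.0, 0.0]
contact_force: [-0.1, 0.5, -0.5]
gripper_width: 0.271
```

```bash
python3 -m crank '0 0 0.0015 0 0 0 0.01;0 0 0 0 0 0 0.01'; python3 -m crank '0 0 0 0 0 0 0.03;0 0 0 0 0 0 0.04;0 0 0 0 0 0 0.045;0 0 0 0 0 0 0.045;0 0 0 0 0 0 0.045'; python3 look.py w10; python3 -m crank '0 0 -0.03 0 0 0 0.045;0 0 -0.04 0 0 0 0.045;0 0 -0.04 0 0 0 0.045;0 0 -0.02 0 0 0 0.045;-0.02 0 0 0 0 0 0.045;-0.02 0 0 0 0 0 0.045;0 0 0 0 0 0 0.045;0 0 0 0 0 0 0.045';python3 look.py w11
```

```text
time: 12.5
position: [0.5442, 0.0645, 0.0498]
orientation: [0.805, 0.593, 0.0, 0.0]
contact_force: [-0.5, 0.1, -0.5]
gripper_width: 0.271
time: 13.12
position: [0.5441, 0.0645, 0.0497]
orientation: [0.805, 0.593, -0.0, -0.0]
contact_force: [0.4, -0.1, -0.0]
gripper_width: 0.483
time: 14.18
position: [0.5315, 0.0259, 0.1785]
orientation: [0.805, 0.593, -0.001, -0.001]
contact_force: [0.4, 0.3, -0.1]
gripper_width: 0.482
```

View pics/w10.png

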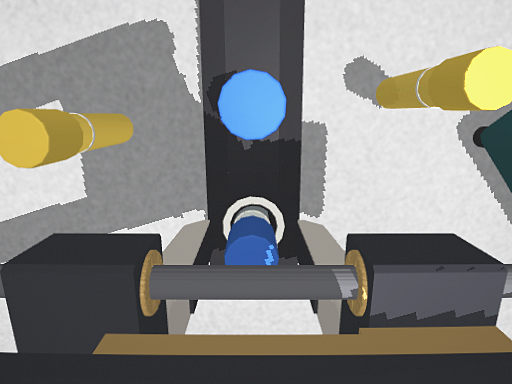

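View pics/w11.png

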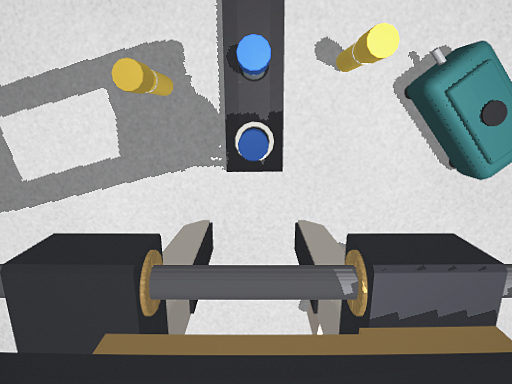

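The vial stands inside the ring at (254,142), released and clear of the fingers. Next, the tall tube at the far end of the row.

```bash
python3 -m crank '0.025 0 0 0 0 0 0.05;0.025 0 0 0 0 0 0.055;0 0 0 0 0 0 0.055;0 0 0 0 0 0 0.055';python3 look.py w12; python3 -m crank '0.035 0 0 0 0 0 0.055;0.035 0 0 0 0 0 0.055;0 0 0 0 0 0 0.055;0 0 0 0 0 0 0.055';python3 look.py w13;python3 - <<'E'
from h import *
for n,o in(("scene",(235,155)),("top",(165,115))):
    s=robot.grab_frame(n);cv2.imwrite(f"pics/{n}3.png",cv2.resize(s["image"][o[1]:o[1]+110,o[0]:o[0]+130,::-1],None,fx=5,fy=5,interpolation=cv2.INTER_CUBIC))
E
```

```text
time: 14.72
position: [0.5468, 0.074, 0.1794]
orientation: [0.805, 0.594, -0.0, -0.0]
contact_force: [0.2, -1.1, 0.7]
gripper_width: 0.592
time: 15.28
position: [0.5675, 0.14, 0.1796]
orientation: [0.805, 0.593, -0.0, 0.0]
contact_force: [0.0, -0.5, -0.3]
gripper_width: 0.59
```

View pics/w12.png

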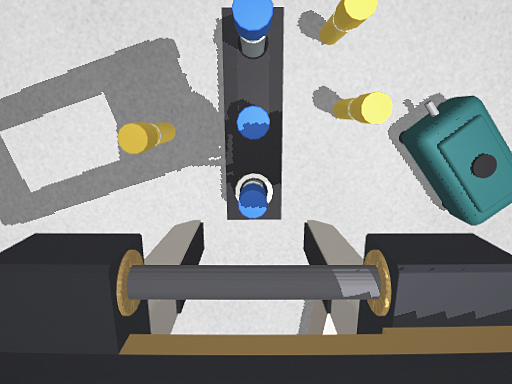

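View pics/w13.png

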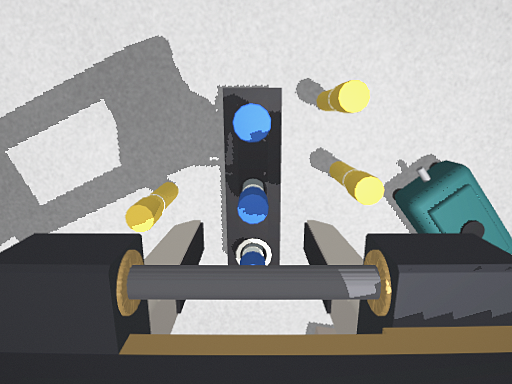

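View pics/scene3.png

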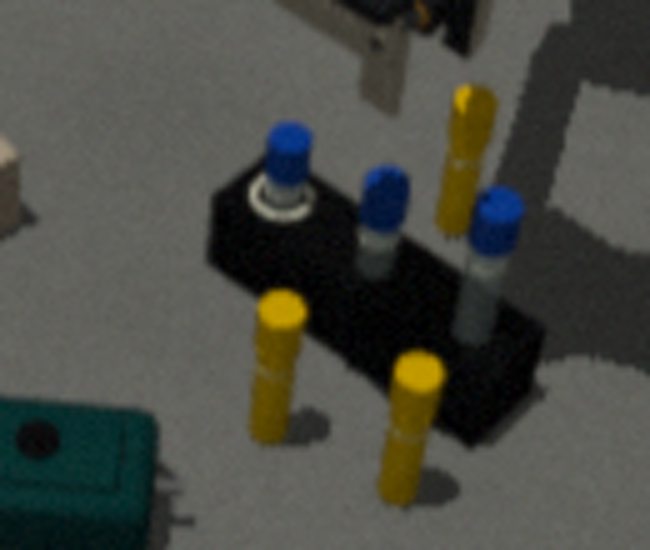

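Three blue caps stand in the rack in w13: (252,256) is the vial in its ring, (252,205) the middle tube, and (252,122) the far-end one. The far-end cap looks biggest and showed the longest barrel in the scene crop, so it is the tall tube. I'll check the numbers.

Run:
```python
from h import *
import pickle
from scipy.spatial.transform import Rotation as Ro
np.set_printoptions(precision=4,suppress=True)
a=pickle.load(open("w12.pkl","rb"));b=pickle.load(open("w13.pkl","rb"));st=robot.read_state();R=Ro.from_quat(st["orientation"]).as_matrix()
p=st["position"];print(p)
print("tri tall",tri([(a,(253,16)),(b,(252,122))]))
print("tri mid",tri([(a,(253.5,121)),(b,(252.5,209))]))
x=atz(b,(252,122),.16);print(x,R.T@(x-p))
print("pred",np.array([.54395,.0627])+.14*R[:2,0])
S=cam(robot.grab_frame("scene"))
for z in(.10,.11,.12):print(z,[(proj(S,(x,y,z))-[235,155])*5+2 for x,y in((.544,.065),(.544,.0627))])
w=cv2.imread("pics/w13.png");cv2.imwrite("pics/w13c.png",cv2.resize(w[80:280,200:310],None,fx=3,fy=3,interpolation=cv2.INTER_CUBIC))
```

```text
[0.5676 0.1398 0.1798]
tri tall (array([0.5847, 0.1962, 0.142 ]), [np.float64(0.00018924122514263044), np.float64(0.0001892412251428711)])
tri mid (array([0.5646, 0.1303, 0.128 ]), [np.float64(0.00025367975748671683), np.float64(0.0002536797574865221)])
[0.5847 0.1967 0.16  ] [ 0.0594 -0.0006  0.0198]
pred [0.5855 0.1964]
0.1 [array([288.1861, 148.3691]), array([284.4987, 147.0282])]
0.11 [array([289.5358, 136.0536]), array([285.8266, 134.7117])]
0.12 [array([290.9008, 123.5965]), array([287.1695, 122.2537])]
```

View pics/w13c.png

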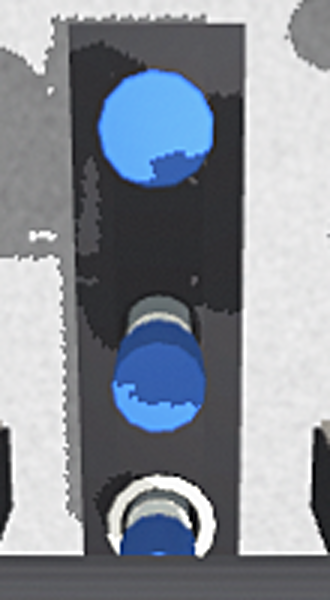

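```bash
python3 -m crank '0.03 -0.0005 0 0 0 0 0.055;0.02 0 0 0 0 0 0.055;0.009 0 0 0 0 0 0.055;0 0 0 0 0 0 0.055;0 0 0.02 0 0 0 0.055;0 0 0 0 0 0 0.055;0 0 0 0 0 0 0.055';python3 look.py w14
```

```text
time: 16.35
position: [0.5843, 0.1969, 0.1591]
orientation: [0.805, 0.593, -0.001, -0.0]
contact_force: [-0.4, -0.3, 0.5]
gripper_width: 0.591
```

View pics/w14.png

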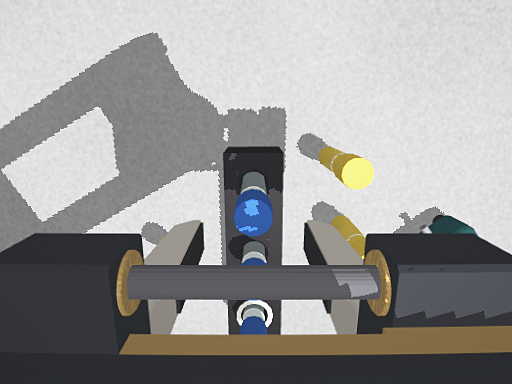

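The tall cap at (253,216) is centred between the fingers. Descending and gripping.

```bash
python3 -m crank '0 0 0.02 0 0 0 0.055;0 0 0.02 0 0 0 0.055;0 0 0.015 0 0 0 0.055;0 0 0.006 0 0 0 0.055;0 0 0 0 0 0 0.055;0 0 0 0 0 0 0.055';python3 look.py w15; python3 -m crank '0 0 0 0 0 0 0.02;0 0 0 0 0 0 0.01;0 0 0 0 0 0 0.01;0 0 0 0 0 0 0.01;0 0 0 0 0 0 0.01;0 0 0 0 0 0 0.01'
```

```text
time: 17.15
position: [0.5853, 0.1975, 0.0996]
orientation: [0.805, 0.593, 0.001, 0.0]
contact_force: [0.0, 0.1, 0.1]
gripper_width: 0.593
time: 17.95
position: [0.5848, 0.1974, 0.0988]
orientation: [0.805, 0.593, 0.0, 0.0]
contact_force: [0.2, -0.3, 0.7]
gripper_width: 0.273
```

View pics/w15.png

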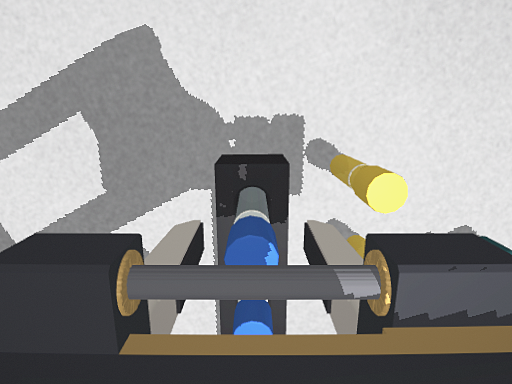

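Gripped at 25 mm opening. Drawing straight up.

```bash
python3 -m crank '0 0 -0.01 0 0 0 0.01;0 0 -0.02 0 0 0 0.01;0 0 -0.02 0 0 0 0.01;0 0 -0.025 0 0 0 0.01;0 0 -0.03 0 0 0 0.01;0 0 -0.03 0 0 0 0.01;0 0 -0.03 0 0 0 0.01;0 0 -0.03 0 0 0 0.01'; python3 -m crank '0 0 -0.025 0 0 0 0.01;0 0 0 0 0 0 0.01;0 0 0 0 0 0 0.01'
python3 - <<'E'
from h import *
print(robot.read_state()["qpos"])
s=robot.grab_frame("scene");cv2.imwrite("pics/s4.png",cv2.resize(s["image"][50:250,200:400,::-1],None,fx=3,fy=3,interpolation=cv2.INTER_CUBIC))
E
```

```text
time: 18.95
position: [0.5848, 0.1974, 0.2968]
orientation: [0.805, 0.593, 0.001, 0.0]
contact_force: [0.7, 0.8, -1.0]
gripper_width: 0.274
time: 19.32
position: [0.5845, 0.1973, 0.3183]
orientation: [0.805, 0.593, -0.0, -0.0]
contact_force: [0.7, -0.8, -2.2]
gripper_width: 0.275
[2.42495675e-01 1.63195697e-01 1.21610823e+00 3.44787039e-05
 1.76268787e+00 5.42967883e-01]
```

View pics/s4.png

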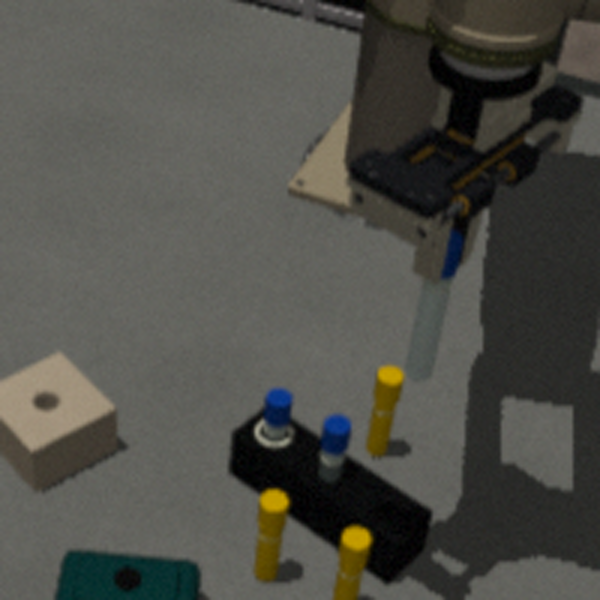

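Tube clear, foot near (420,375) in the crop, and the vial and middle tube are still standing. Now leaning it about the tool x axis.

```bash
python3 -m crank '0 0 0 -4 0 0 0.01;0 0 0 -7 0 0 0.01;0 0 0 -7 0 0 0.01;0 0 0 -7 0 0 0.01;0 0 0 -7 0 0 0.01;0 0 0 -6 0 0 0.01;0 0 0 -4 0 0 0.01;0 0 0 -3 0 0 0.01'; python3 -m crank '0 0 0 0 0 0 0.01;0 0 0 0 0 0 0.01;0 0 0 0 0 0 0.01;0 0 0 0 0 0 0.01'
python3 - <<'E'
from h import *
from scipy.spatial.transform import Rotation as Ro
st=robot.read_state();R=Ro.from_quat(st["orientation"]).as_matrix()
print(st["qpos"],abs(st["joint_vel"]).max(),"tilt",np.degrees(np.arccos(-R[2,2])),"foot",st["position"]+R@[0,0,.084],st["gripper_width"])
s=robot.grab_frame("scene");cv2.imwrite("pics/s5.png",cv2.resize(s["image"][50:250,200:400,::-1],None,fx=3,fy=3,interpolation=cv2.INTER_CUBIC))
s=robot.grab_frame("top");cv2.imwrite("pics/t5.png",s["image"][:,:,::-1])
E
python3 look.py w16
```

```text
time: 20.38
position: [0.5836, 0.1973, 0.3163]
orientation: [0.743, 0.549, 0.226, 0.308]
contact_force: [-0.4, -0.9, -0.6]
gripper_width: 0.272
time: 20.88
position: [0.5851, 0.1972, 0.3191]
orientation: [0.744, 0.548, 0.227, 0.308]
contact_force: [0.1, -0.7, -0.5]
gripper_width: 0.275
[ 0.61866843 -0.38510954  1.93845301 -0.66666596  1.14145446  1.06489701] 0.0024449227181179496 tilt 44.99351123890368 foot [0.64181124 0.1796009  0.25969143] 0.2746716429286333
```

View pics/s5.png

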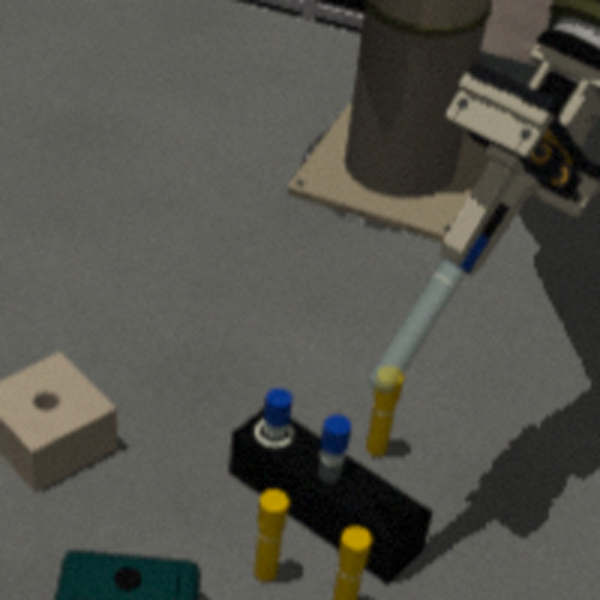

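View pics/w16.png

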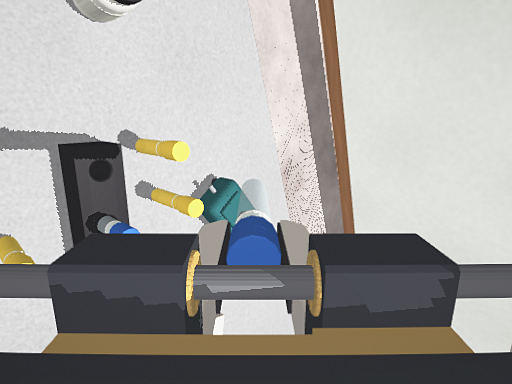

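View pics/t5.png

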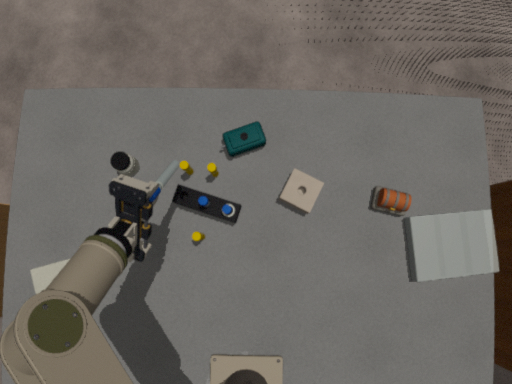

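The tube leans 45° in the grip with its foot around 0.26 m. In the scene crop it only lines up visually with a yellow tube near (388,378); in the top view it hangs clear. The vial stands in its ring and the pump, ornament and jar are where they were. Handing in.

Run:
```python
from station import robot
st=robot.read_state();print(st["time"],abs(st["joint_vel"]).max(),st["gripper_width"]);print(robot.close_job())
```

```text
21.025 0.003142124455928002 0.27125845099865786
the job is handed in; nothing more can be done
None
```

I moved the vial from the foam into the ringed hole and released it. I then drew the tall tube straight up and handed the job in at 21.0 s with the tube held still at a 45.0° lean. The job reports no verdict, so the results below are from my own checks.

**Last checks:**
- **Tall tube:** the gripper opening was about 25 mm, which fits the 26 mm cap. The foot was about 0.26 m above the bench by calculation. Joint speeds were near zero, and the tube hung clear in the top view.
- **Vial:** it stood upright in its ring. The cap top fitted 0.11 m in the scene view, which means fully down.
- **Other objects:** the middle tube was in its hole, and the pump, ornament, jar and yellow look-alikes looked unmoved by eye.

**What failed or disagreed:**
- **First vial grasp:** it missed because the real fingertips end about 3 cm short of the reported TCP. I saw this in the scene view and went lower for both grasps.
- **Tall tube height:** a wrist-camera estimate gave 0.142 m for the cap top, but the cap was cut off at the picture's edge. I relied on the 0.160 m from the two fixed cameras.
- **Ring and vial positions:** the wrist camera and the fixed cameras disagreed by 2–3 mm in y. I used the wrist camera's relative offsets, and the vial went in with no noticeable force.

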